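Set the tube shaker to speed 6 and start it

TASK

With a fingertip, push the tube shaker's pointer selector round clockwise, click by click, until it clicks in at speed 6 (the sixth bar clockwise from the off dot), without turning it past that and without taking the lever between the fingers. Only then press the large round start button fully down with a fingertip and let it come back up. Be gentle, leave the small square stop key alone, and do not knock over, lift or shift anything standing around.

Things in the scene. Friction and masses are not known exactly. Their poses are not given: they have to be found in the camera images.
- shaker: fixed tube shaker, white box 300 (x) x 400 (y) x 70 mm; origin under its centre on the bench, x away from the operator, y left, z up. Flat grey control deck, 70 mm above the bench, at x -140 to +40 mm; at x +50 to +140 clamped tubes rise to 116 mm. On the deck at (x, y): selector axis (-70, +90), round start button (-75, -75), square stop key (-75, -155), a loose vial between selector and start
- selector (a joint): angle of the pointer selector, rad: 0 with the lever at the off dot, growing clockwise seen from above. Sprung detents every 0.5236 rad (30 degrees): speed k is k x 0.5236, speed 6 is 3.142. Let go within 15 degrees of a position, it springs into it. About 2 N at the lever's end turns it over a click. Stops lie just outside off and speed 9. It starts at off, 1, 2 or 3
- selector_axis (a point): point on the selector's turning axis at the level of the lever's top, 28 mm above the deck (98 mm above the bench); its x axis points along the lever, outwards, z up
- lever_tip (a point): middle of the end face of the black pointer lever, 16 mm above the deck. The lever is one arm reaching 50 mm from the axis (this end points at the marks, white line on top), 14 mm wide, upright sides from 4 to 28 mm above the deck, hub of 17 mm radius. x points along the lever outwards, z up
- off_dot (a point): the off mark: a flat white painted dot 12 mm across on the deck, 63 mm from the selector's axis, 135 degrees anticlockwise of the shaker's x axis (towards -x, +y). From it nine painted bars, 14 x 5 mm, for speeds 1 to 9, follow clockwise seen from above at the same radius, one every 30 degrees; speed 6 lies at -45 degrees (towards +x, -y)
- start (a joint): travel of the start button in m, 0 up, 0.006 fully down; it springs back up, and about 5 N holds it fully down
- start_top (a point): centre of the top face of the round start button, a grey disc 32 mm across in a black round housing; z up, pressed straight down
- stop (a joint): travel of the small square stop key in m, 0 up, 0.005 down; must not be pressed
- stop_top (a point): centre of the top face of the square stop key, 22 x 22 mm, 80 mm to the right of the start button (shaker's -y)
- vial: loose amber vial, 26 mm diameter, 50 mm high, standing on the deck; origin at its underside centre
- rack: loose tube rack with capped tubes, 90 x 160 mm, 92 mm high, on the bench left of the shaker; origin at its underside centre
- pipettor: loose white pipette controller lying on the bench right of the shaker, about 230 x 110 x 32 mm; origin under its handle
- reagent: loose reagent bottle, 64 mm diameter, 130 mm high, left of the shaker; origin at its underside centre
- beaker: loose beaker, 70 mm diameter, 90 mm high, left of the shaker; origin at its underside centre
- marker: loose marker pen, 128 mm long, 15 mm thick, lying on the bench before the shaker; origin under its middle

How it is judged:
By the outcome, as a careful person would: the job done as asked, in the order asked, and still so for the second after the job is handed in, with the robot touching nothing.
It also fails if it takes over 58 s, if anything falls off the work surface, if the arm or the gripper's body presses on something with over 40 N, if the wrist force passes 120 N, or if a joint passes its speed limit or range.

ROBOT

A 6-joint arm with a two-finger parallel gripper is mounted at the origin on the work surface. World frame = base frame: x ahead of the robot, y to its left, z up, the work surface at z = 0. Lengths are in m, angles in degrees, forces in N, time in s.
With the tool pointing down it reaches from about 0.4 to 0.825 m from the base axis. Payload 7 kg.
Tool frame: the origin (TCP) lies between the finger pads; the fingertips stand 19 mm ahead of it and the grasp point (between the pads) is the TCP (r.finger_overhang is the distance from the TCP to the fingertips, in m); z points along the fingers, y is the direction in which the jaws open and shut (so a half turn about z gives the same grasp; the last joint's range is limited). The gripper opens to 88 mm and grips with 3 to 60 N. Pads are 19 mm wide; open, the fingers measure 130 mm over their backs; the gripper's body (78 mm by 193 mm) begins 47 mm behind the grasp point.
Start: joints at [-52.133, 20.546, 0.682, 0, -70.136, -16.507], TCP at [0.246, -0.629, 0.246] pointing down, gripper open.
Joint ranges: [-176.03, 176.03], [-82.01, 121.73], [-58.28, 71.71], [-173.87, 95.51], [-174.79, -0.11], [-173.66, 173.66]. Speed limits (degrees/s): [136.94, 136.94, 172.46, 180, 180, 180].

INTERFACE

Orientations are given as [roll, pitch, yaw] about the fixed x, y, z axes, in that order (R = Rz(yaw) Ry(pitch) Rx(roll)).
In Python, from plant import r, optics gives the robot as it stands. The module is installed in compiled form; this text tells all that it offers.
- The arm moves only by the tool step_arm, never from a script. Its argument "increments" is a list of rows, each an object of numbers: "tx", "ty", "tz": the shift along the world's x, y, z in mm; "ax", "ay", "az": the turn, a rotation vector about the world's x, y, z in degrees; "claw": the gripper command: -1 is shut, 1 is fully open, values between are in proportion. In form: [{"tx": .., "ty": .., "tz": .., "ax": .., "ay": .., "az": .., "claw": ..}, ...]. A call has 1 to 12 rows; each row shifts and turns the commanded pose from where the row before left it; what a row does not reach is not made up. A row lasts 1/10 s, in which the tool goes at most 50 mm and 8.59 degrees, less where a joint would pass 70% of its speed; a pose out of reach is approached as far as the arm can. A call with a gripper value outside its range is refused whole. The fingers move at their own pace and stop on an object; "newtons" is the grip in N (left out, the last holds). Time passes only in rows, so rows that do not move let the fingers close. It gives the time, the measured TCP pose, the force and the opening at its end, in the units of the state.
- r.get_state(): the state, without advancing time (a new reading comes with each control period).
- optics.capture(name): name is "scene" or "top"; returns a dict with "image" (420x560x3 uint8, blue, green, red), "depth" (420x560 float32, m along the optical axis (not along the pixel's ray), 0 where there is no reading), "fx", "fy", "cx", "cy" (pixels), "R" (3x3) and "t" (3): a world point X has camera coordinates R X + t. Camera axes: x right, y down, z forward; pixel columns grow to the right and rows downward; lengths in m; the calibration is good to about 2 mm. A picture is of the moment at which its call begins.
- r.close_job(): hands the job in, once; it reports no verdict.
The state is a dict: "time_s": time; "joints": joint angles; "qd": joint speeds; "joint_torque": joint torques, N m; "tcp_pos": TCP position; "eef_rot": TCP orientation; "contact_force": force on the tool from outside, world axes, zero at the start; "moment": the same for the moment, N m; "gripper_width": finger opening in m.
Only numpy, scipy, OpenCV 4.12 (cv2) and the standard library are available. Lean on these libraries where they do the work, as an engineer would, in place of code of your own. Each camera call takes 0.05 s, during which the arm holds its last target. There are 200 camera calls.

## Working session

There is one attempt and no reset: what is moved stays moved. The work goes in short steps, Python scripts to look and compute and a tool call to move; the robot and the scene stay as the last step left them, time stands still between calls to the robot, and variables do not carry over. Pictures are saved under pics/ and viewed, about 8 in all and at most 12, crops included, and the job is handed in when it is done.

Besides the shell and the picture viewer there is one more tool, called by a JSON object that holds its "name" and its "arguments", one argument or row to a line. step_arm: Moves the arm, as the interface text tells. Its arguments: {"type":"object","properties":{"increments":{"type":"array","items":{"type":"object","properties":{"tx":{"type":"number"},"ty":{"type":"number"},"tz":{"type":"number"},"ax":{"type":"number"},"ay":{"type":"number"},"az":{"type":"number"},"claw":{"type":"number"}}}},"newtons":{"type":"number"}},"required":["increments"]}

```bash
mkdir -p pics; python3 - <<'E'
from plant import r, optics
import cv2, numpy as np
for n in("top","scene"):
    c=optics.capture(n); cv2.imwrite(f"pics/{n}0.png",c["image"]); np.savez(f"{n}0.npz",**c)
    print(n,c["fx"],c["cx"],c["cy"],np.round(c["R"],3).tolist(),np.round(-c["R"].T@c["t"],3))
s=r.get_state(); print({k:np.round(v,3) for k,v in s.items()}, r.finger_overhang)
E
```

```text
top 406.4743886818598 278.19872235194174 205.90861631211914 [[-0.019, -1.0, -0.012], [-0.987, 0.021, -0.157], [0.157, 0.009, -0.988]] [0.43  0.018 1.057]
scene 399.2116591568468 286.419503410757 214.41095587918392 [[-0.733, 0.68, -0.015], [0.572, 0.603, -0.556], [-0.369, -0.416, -0.831]] [0.869 0.361 0.769]
{'time_s': np.float64(0.1), 'joints': array([-5.2135e+01,  2.0587e+01,  6.3700e-01, -1.7000e-02, -7.0137e+01,
       -1.6507e+01]), 'qd': array([-0.004, -0.079,  0.104,  0.03 ,  0.096, -0.024]), 'joint_torque': array([-3.0000e-03, -5.8416e+01,  2.9375e+01,  7.0160e+00,  1.0000e-02,
       -0.0000e+00]), 'tcp_pos': array([ 0.246, -0.628,  0.245]), 'eef_rot': array([ 1.79913e+02, -9.00000e-03, -1.58648e+02]), 'contact_force': array([-0.655,  0.69 , -0.404]), 'moment': array([0.001, 0.025, 0.016]), 'gripper_width': np.float64(0.087)} 0.019
```

View pics/top0.png

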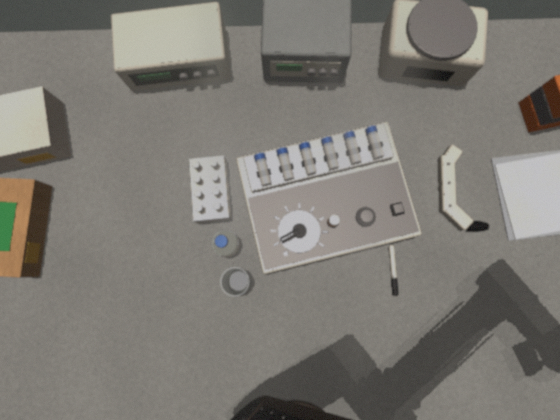

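View pics/scene0.png

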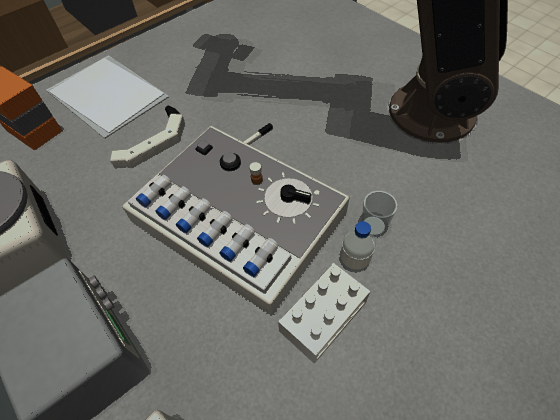

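The top view shows the selector at about (300,231) with its lever pointing down-left to (281,240). The vial is at (334,221), start at (366,216) and stop at (397,209). Next I'll measure these on the deck plane.

```bash
cat > h.py <<'E'
import numpy as np, cv2
def ray(c,u,v,z):
    d=c["R"].T@np.array([(u-c["cx"])/c["fx"],(v-c["cy"])/c["fy"],1.]); o=-c["R"].T@c["t"]
    return o+d*(z-o[2])/d[2]
def proj(c,X):
    p=c["R"]@np.asarray(X)+c["t"]; return c["fx"]*p[0]/p[2]+c["cx"],c["fy"]*p[1]/p[2]+c["cy"]
def pt(c,u,v):
    z=c["depth"][int(round(v)),int(round(u))]
    return c["R"].T@(z*np.array([(u-c["cx"])/c["fx"],(v-c["cy"])/c["fy"],1.])-c["t"])
def rect(c,cx,cy,h,z,s=2.0):
    "orthorectified view of plane z, s px/mm, up=+x world, left=+y"
    n=int(2*h*s); w=[(cx+h/1e3,cy+h/1e3),(cx+h/1e3,cy-h/1e3),(cx-h/1e3,cy-h/1e3),(cx-h/1e3,cy+h/1e3)]
    M=cv2.getPerspectiveTransform(np.float32([proj(c,(x,y,z)) for x,y in w]),np.float32([[0,0],[n,0],[n,n],[0,n]]))
    return cv2.warpPerspective(c["image"],M,(n,n),flags=cv2.INTER_CUBIC)
E
python3 - <<'E'
from h import *
c=dict(np.load("top0.npz")); s=dict(np.load("scene0.npz"))
for n,u,v in(("sel",300,231),("lev",284,238),("vial",334,221),("start",366,216),("stop",397,209),("deck",350,240),("deck2",270,250)): print(n,np.round(pt(c,u,v),4))
a=c["image"]; hsv=cv2.cvtColor(a,cv2.COLOR_BGR2HSV)
def blobs(m,roi,z,nm,amin,amax):
    x0,y0,x1,y1=roi; k=np.zeros_like(m); k[y0:y1,x0:x1]=m[y0:y1,x0:x1]
    n,l,st,ce=cv2.connectedComponentsWithStats(k)
    for i in range(1,n):
        if amin<=st[i,4]<=amax: print(nm,np.round(ce[i],1),st[i,2:5],np.round(ray(c,*ce[i],z)[:3],4))
g=cv2.cvtColor(a,cv2.COLOR_BGR2GRAY)
blobs((g>150).astype(np.uint8),(262,195,332,262),.07,"w",3,2000)
blobs((g<60).astype(np.uint8),(262,190,410,262),.08,"k",5,2000)
cv2.imwrite("pics/crop.png",np.hstack([cv2.resize(a[190:270,255:335],None,fx=5,fy=5,interpolation=2),cv2.resize(a[175:255,330:410],None,fx=5,fy=5,interpolation=2)]))
E
```

```text
sel [ 0.5217 -0.0241  0.0935]
lev [0.5054 0.0143 0.099 ]
vial [ 0.5408 -0.1022  0.1203]
start [ 0.5546 -0.1826  0.0918]
stop [ 0.5705 -0.2585  0.0882]
deck [ 0.4998 -0.1456  0.0691]
deck2 [0.4794 0.0486 0.0708]
w [283.  199.8] [3 3 4] [0.602  0.0146 0.07  ]
w [273.9 209.1] [2 6 7] [0.5791 0.0375 0.07  ]
w [269.2 211.9] [ 4  7 11] [0.5725 0.0491 0.07  ]
w [330.4 218.4] [ 3 10 20] [ 0.5533 -0.1002  0.07  ]
w [324.7 231.2] [ 5  3 11] [ 0.5223 -0.0852  0.07  ]
w [329. 236.] [3 3 3] [ 0.5104 -0.0951  0.07  ]
k [392.5 211.5] [2 6 6] [ 0.5658 -0.2496  0.08  ]
```

View pics/crop.png

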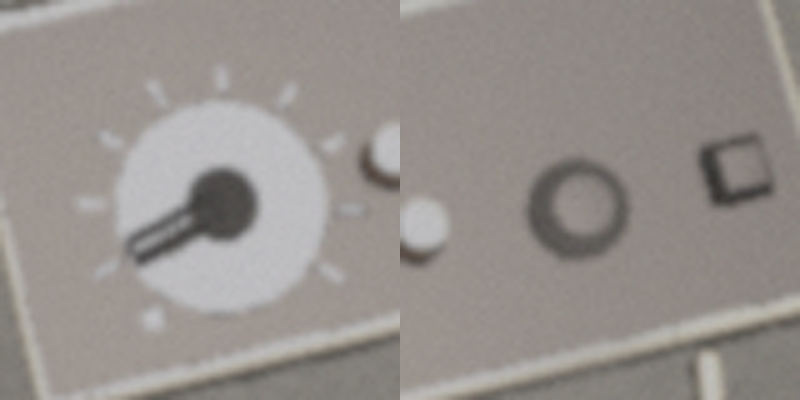

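The crop shows the lever at the first bar, so it starts at speed 1. Off dot is at crop (152,319), the bars run clockwise from (107,271), and the start disc is at (583,207). I'll fit a similarity to the marks.

```bash
python3 - <<'E'
from h import *
c=dict(np.load("top0.npz")); s=dict(np.load("scene0.npz"))
P=np.array([(152,319),(107,271),(90,204),(111,139),(156,92),(222,78),(288,95),(333,143),(353,210),(331,272)])/5+[254.6,189.6]
W=np.array([ray(c,u,v,.07)[:2] for u,v in P])
th=np.radians(135-30*np.arange(10)); M=np.c_[-.07+.063*np.cos(th),.09+.063*np.sin(th)]
A=M@[1,1j]; B=W@[1,1j]; a=A-A.mean(); b=B-B.mean(); k=(np.conj(a)@b)/(np.conj(a)@a)
print("scale",abs(k),"yaw",np.degrees(np.angle(k)),"res mm",np.round(abs(b-k*a)*1e3,1))
R=k/abs(k); f=lambda x,y: B.mean()+R*(x+1j*y-A.mean())
for n,x,y in(("org",0,0),("sel",-.07,.09),("start",-.075,-.075),("stop",-.075,-.155)): z=f(x,y); print(n,np.round([z.real,z.imag],4))
for n,u,v,z in(("start",366.2,216,.092),("stop",398,208.6,.088),("vial",334.3,220.3,.12),("tip",281.5,240.3,.098),("hub",299,230.4,.098)): print(n,np.round(ray(c,u,v,z),4))
# scene-camera check of the hub, start & vial
for n,x,y,z in(("hub",-.07,.09,.098),("start",-.075,-.075,.092)): w=f(x,y); print(n,"scene px",np.round(proj(s,(w.real,w.imag,z)),1))
# depth: highest within 20mm of each
v,u=np.mgrid[190:262,262:412]; d=c["depth"][v,u]
X=np.stack([(u-c["cx"])/c["fx"]*d,(v-c["cy"])/c["fy"]*d,d],-1); X=(X-c["t"])@c["R"]
for n,x,y,r in(("start",-.075,-.075,.012),("stop",-.075,-.155,.008)):
    w=f(x,y); m=np.hypot(X[...,0]-w.real,X[...,1]-w.imag)<r; print(n,np.round(np.percentile(X[m][:,2],[5,50,95]),4))
m=(X[...,2]>.11); print("vial",np.round(X[m].mean(0),4),m.sum(), "deck",np.median(X[(X[...,2]<.078)&(X[...,2]>.06)][:,2]))
E
```

```text
scale 1.0080258530138093 yaw 12.722718324105854 res mm [0.6 0.9 0.2 1.  0.9 0.3 0.7 0.5 1.1 1.5]
org [ 0.6127 -0.0943]
sel [ 0.5246 -0.022 ]
start [ 0.556 -0.184]
stop [ 0.5736 -0.262 ]
start [ 0.5546 -0.1831  0.092 ]
stop [ 0.5714 -0.2611  0.088 ]
vial [ 0.5424 -0.103   0.12  ]
tip [0.5002 0.0203 0.098 ]
hub [ 0.5228 -0.0216  0.098 ]
hub scene px [287.2 188.1]
start scene px [228.3 156.1]
start [0.0883 0.0913 0.0944]
stop [0.0851 0.0872 0.0899]
vial [ 0.513  -0.0689  0.3816] 132 deck 0.06912432557007749
```

{"name": "step_arm", "arguments": {
  "increments": [
    {"tx": 12.5,"ty": 34.5,"az": 5.35,"claw": -1},
    {"tx": 12.5,"ty": 34.5,"az": 5.35,"claw": -1},
    {"tx": 12.5,"ty": 34.5,"az": 5.35,"claw": -1},
    {"tx": 12.5,"ty": 34.5,"az": 5.35,"claw": -1},
    {"tx": 12.5,"ty": 34.5,"az": 5.35,"claw": -1},
    {"tx": 12.5,"ty": 34.5,"az": 5.35,"claw": -1},
    {"tx": 12.5,"ty": 34.5,"az": 5.35,"claw": -1},
    {"tx": 12.5,"ty": 34.5,"az": 5.35,"claw": -1},
    {"tx": 12.5,"ty": 34.5,"az": 5.35,"claw": -1},
    {"tx": 12.5,"ty": 34.5,"az": 5.35,"claw": -1},
    {"tx": 12.5,"ty": 34.5,"az": 5.35,"claw": -1},
    {"tx": 12.5,"ty": 34.5,"az": 5.35,"claw": -1}
  ],
  "newtons": 10
}}

```text
$.increments[0]: bad value
```

{"name": "step_arm", "arguments": {
  "increments": [
    {"tx": 12.5,"ty": 34.5,"az": 5.35,"claw": -1},
    {"tx": 12.5,"ty": 34.5,"az": 5.35,"claw": -1},
    {"tx": 12.5,"ty": 34.5,"az": 5.35,"claw": -1},
    {"tx": 12.5,"ty": 34.5,"az": 5.35,"claw": -1},
    {"tx": 12.5,"ty": 34.5,"az": 5.35,"claw": -1},
    {"tx": 12.5,"ty": 34.5,"az": 5.35,"claw": -1},
    {"claw": -1},
    {"claw": -1}
  ]
}}

```text
$.increments[0]: bad value
```

{"name": "step_arm", "arguments": {
  "increments": [
    {"tx": 12.5,"ty": 34.5,"tz": 0,"ax": 0,"ay": 0,"az": 5.35,"claw": -1}
  ],
  "newtons": 10
}}

```text
time_s: 0.2
tcp_pos: [0.2573, -0.5957, 0.2438]
eef_rot: [179.9, -0.1, -153.4]
contact_force: [1.0, 0.6, -0.1]
gripper_width: 0.0836
```

All keys are needed in each row.

{"name": "step_arm", "arguments": {
  "increments": [
    {"tx": 12.5,"ty": 34.5,"tz": 0,"ax": 0,"ay": 0,"az": 5.35,"claw": -1},
    {"tx": 12.5,"ty": 34.5,"tz": 0,"ax": 0,"ay": 0,"az": 5.35,"claw": -1},
    {"tx": 12.5,"ty": 34.5,"tz": 0,"ax": 0,"ay": 0,"az": 5.35,"claw": -1},
    {"tx": 12.5,"ty": 34.5,"tz": 0,"ax": 0,"ay": 0,"az": 5.35,"claw": -1},
    {"tx": 12.5,"ty": 34.5,"tz": 0,"ax": 0,"ay": 0,"az": 5.35,"claw": -1},
    {"tx": 12.5,"ty": 34.5,"tz": 0,"ax": 0,"ay": 0,"az": 5.35,"claw": -1},
    {"tx": 12.5,"ty": 34.5,"tz": 0,"ax": 0,"ay": 0,"az": 5.35,"claw": -1},
    {"tx": 12.5,"ty": 34.5,"tz": 0,"ax": 0,"ay": 0,"az": 5.35,"claw": -1},
    {"tx": 12.5,"ty": 34.5,"tz": 0,"ax": 0,"ay": 0,"az": 5.35,"claw": -1},
    {"tx": 12.5,"ty": 34.5,"tz": 0,"ax": 0,"ay": 0,"az": 5.35,"claw": -1},
    {"tx": 12.5,"ty": 34.5,"tz": 0,"ax": 0,"ay": 0,"az": 5.35,"claw": -1}
  ]
}}

```text
time_s: 1.3
tcp_pos: [0.3958, -0.2132, 0.2455]
eef_rot: [-180.0, 0.0, -94.2]
contact_force: [1.2, -0.3, -1.2]
gripper_width: 0.0014
```

{"name": "step_arm", "arguments": {
  "increments": [
    {"tx": 12.5,"ty": 34.5,"tz": 0,"ax": 0,"ay": 0,"az": 5.35,"claw": -1},
    {"tx": 12.5,"ty": 34.5,"tz": 0,"ax": 0,"ay": 0,"az": 5.35,"claw": -1},
    {"tx": 12.5,"ty": 34.5,"tz": 0,"ax": 0,"ay": 0,"az": 5.35,"claw": -1},
    {"tx": 12.5,"ty": 34.5,"tz": 0,"ax": 0,"ay": 0,"az": 5.35,"claw": -1},
    {"tx": 12.5,"ty": 34.5,"tz": 0,"ax": 0,"ay": 0,"az": 5.35,"claw": -1},
    {"tx": 12.5,"ty": 34.5,"tz": 0,"ax": 0,"ay": 0,"az": 5.35,"claw": -1},
    {"tx": 0,"ty": 0,"tz": 0,"ax": 0,"ay": 0,"az": 0,"claw": -1},
    {"tx": 0,"ty": 0,"tz": 0,"ax": 0,"ay": 0,"az": 0,"claw": -1}
  ]
}}

```text
time_s: 2.1
tcp_pos: [0.4706, -0.007, 0.2451]
eef_rot: [179.9, 0.0, -62.3]
contact_force: [-0.6, -0.4, -0.0]
gripper_width: 0.0007
```

{"name": "step_arm", "arguments": {
  "increments": [
    {"tx": 0,"ty": 0,"tz": -40,"ax": 0,"ay": 0,"az": 0,"claw": -1},
    {"tx": 0,"ty": 0,"tz": -40,"ax": 0,"ay": 0,"az": 0,"claw": -1},
    {"tx": 0,"ty": 0,"tz": -30,"ax": 0,"ay": 0,"az": 0,"claw": -1},
    {"tx": 0,"ty": 0,"tz": -20,"ax": 0,"ay": 0,"az": 0,"claw": -1},
    {"tx": 0,"ty": 0,"tz": -13,"ax": 0,"ay": 0,"az": 0,"claw": -1},
    {"tx": 0,"ty": 0,"tz": 0,"ax": 0,"ay": 0,"az": 0,"claw": -1}
  ]
}}

```text
time_s: 2.7
tcp_pos: [0.4691, -0.0091, 0.1009]
eef_rot: [179.8, 0.0, -62.5]
contact_force: [0.2, -0.3, 0.7]
gripper_width: 0.0005
```

```bash
cat > look.py <<'E'
import sys
from plant import r, optics
from h import *
o=[]
for n,X,z in(("scene",(.53,-.06,.09),5),("top",(.53,-.06,.09),5)):
    c=optics.capture(n); u,v=map(int,proj(c,X)); o.append(cv2.resize(c["image"][v-55:v+55,u-40:u+40] if len(sys.argv)<3 else c["image"][v-55:v+55,u-40:u+40],None,fx=5,fy=5,interpolation=2)); print(n,u-40,v-55)
cv2.imwrite(f"pics/{sys.argv[1]}.png",np.hstack(o)); s=r.get_state(); print(np.round(s["tcp_pos"],4),s["eef_rot"],s["contact_force"],s["time_s"])
E
python3 look.py a1
```

```text
scene 233 126
top 274 172
[ 0.4707 -0.0084  0.1029] [ 1.79974431e+02 -9.27833513e-03 -6.24137211e+01] [0.05588224 1.01894628 1.25556423] 2.8
```

View pics/a1.png

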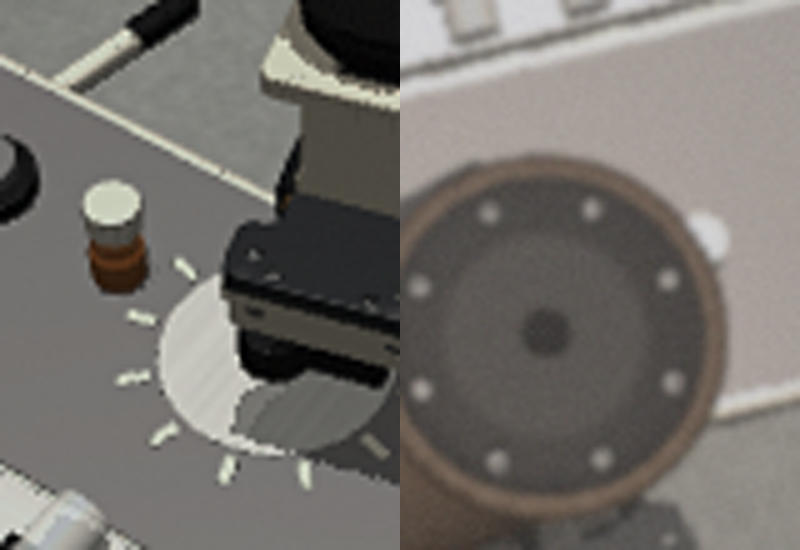

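The scene view shows the fingers beside the lever, which is hidden behind the gripper body, and the vial is clear. Next is the sweep table.

```bash
python3 - <<'E'
import numpy as np
S=np.array([.5237,-.0218])*1e3
def C(p,d=28,rho=38):
    p=np.radians(p); return S+rho*np.array([np.cos(p),np.sin(p)])+d*np.array([-np.sin(p),np.cos(p)])
p=117.7; cur=np.array([471.,-8.])
print("approach",C(p)-cur); cur=cur+np.round(C(p)-cur,1)
for k in range(2,7):
    print("click to",k)
    for _ in range(6): p-=5; st=np.round(C(p)-cur,1); cur=cur+st; print(st/2,end=" ")
    print(cur)
E
```

```text
approach [10.24498074  6.8293805 ]
click to 2
[1.   1.85] [1.15 1.7 ] [1.25 1.6 ] [1.45 1.5 ] [1.5  1.35] [1.65 1.25] [497.2  17.3]
click to 3
[1.8  1.05] [1.8  0.95] [1.95 0.75] [1.95 0.6 ] [2.  0.4] [2.05 0.25] [520.3  25.3]
click to 4
[2.1  0.05] [ 2.05 -0.1 ] [ 2.   -0.35] [ 2.   -0.45] [ 2.   -0.65] [ 1.85 -0.8 ] [544.3  20.7]
click to 5
[ 1.85 -1.  ] [ 1.7  -1.15] [ 1.6  -1.25] [ 1.5  -1.45] [ 1.35 -1.5 ] [ 1.25 -1.65] [562.8   4.7]
click to 6
[ 1.05 -1.8 ] [ 0.95 -1.8 ] [ 0.75 -1.95] [ 0.6  -1.95] [ 0.4 -2. ] [ 0.25 -2.05] [570.8 -18.4]
```

{"name": "step_arm", "arguments": {
  "increments": [
    {"tx": 2.5,"ty": 1.7,"tz": 0,"ax": 0,"ay": 0,"az": 0,"claw": -1},
    {"tx": 2.5,"ty": 1.7,"tz": 0,"ax": 0,"ay": 0,"az": 0,"claw": -1},
    {"tx": 2.5,"ty": 1.7,"tz": 0,"ax": 0,"ay": 0,"az": 0,"claw": -1},
    {"tx": 2.7,"ty": 1.7,"tz": 0,"ax": 0,"ay": 0,"az": 0,"claw": -1},
    {"tx": 0,"ty": 0,"tz": 0,"ax": 0,"ay": 0,"az": 0,"claw": -1}
  ]
}}

```text
time_s: 3.3
tcp_pos: [0.4816, -0.0005, 0.1028]
eef_rot: [-180.0, -0.0, -62.3]
contact_force: [-0.4, -0.2, -0.5]
gripper_width: 0.0006
```

Click to 2 (first one), 2.5° per row.

{"name": "step_arm", "arguments": {
  "increments": [
    {"tx": 1.0,"ty": 1.85,"tz": 0,"ax": 0,"ay": 0,"az": -2.5,"claw": -1},
    {"tx": 1.0,"ty": 1.85,"tz": 0,"ax": 0,"ay": 0,"az": -2.5,"claw": -1},
    {"tx": 1.15,"ty": 1.7,"tz": 0,"ax": 0,"ay": 0,"az": -2.5,"claw": -1},
    {"tx": 1.15,"ty": 1.7,"tz": 0,"ax": 0,"ay": 0,"az": -2.5,"claw": -1}
  ]
}}

```text
time_s: 3.7
tcp_pos: [0.4848, 0.0061, 0.1024]
eef_rot: [179.9, -0.0, -72.4]
contact_force: [-1.8, -0.7, 1.7]
gripper_width: 0.0004
```

{"name": "step_arm", "arguments": {
  "increments": [
    {"tx": 1.25,"ty": 1.6,"tz": 0,"ax": 0,"ay": 0,"az": -2.5,"claw": -1},
    {"tx": 1.25,"ty": 1.6,"tz": 0,"ax": 0,"ay": 0,"az": -2.5,"claw": -1},
    {"tx": 1.45,"ty": 1.5,"tz": 0,"ax": 0,"ay": 0,"az": -2.5,"claw": -1},
    {"tx": 1.45,"ty": 1.5,"tz": 0,"ax": 0,"ay": 0,"az": -2.5,"claw": -1}
  ]
}}

```text
time_s: 4.1
tcp_pos: [0.4904, 0.0125, 0.1024]
eef_rot: [180.0, -0.0, -82.4]
contact_force: [-1.1, 1.2, 0.2]
gripper_width: 0.0001
```

{"name": "step_arm", "arguments": {
  "increments": [
    {"tx": 1.5,"ty": 1.35,"tz": 0,"ax": 0,"ay": 0,"az": -2.5,"claw": -1},
    {"tx": 1.5,"ty": 1.35,"tz": 0,"ax": 0,"ay": 0,"az": -2.5,"claw": -1},
    {"tx": 1.65,"ty": 1.25,"tz": 0,"ax": 0,"ay": 0,"az": -2.5,"claw": -1},
    {"tx": 1.65,"ty": 1.25,"tz": 0,"ax": 0,"ay": 0,"az": -2.5,"claw": -1}
  ]
}}

```text
time_s: 4.5
tcp_pos: [0.497, 0.0178, 0.1025]
eef_rot: [180.0, -0.0, -92.4]
contact_force: [-0.0, 0.0, 0.1]
gripper_width: 0.0005
```

```bash
python3 look.py a2
```

```text
scene 233 126
top 274 172
[0.4971 0.0178 0.1025] [ 1.79995429e+02 -2.18483153e-03 -9.23677630e+01] [0.23625044 0.4102819  0.12121115] 4.6
```

View pics/a2.png

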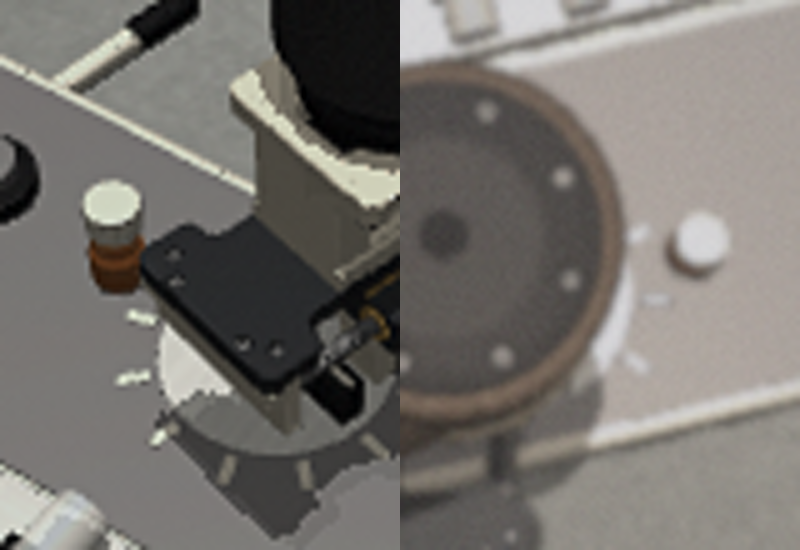

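```bash
python3 - <<'E'
from h import *
c=dict(np.load("scene0.npz"))
def q(n,X): u,v=proj(c,X); print(n,round((u-233)*5),round((v-126)*5))
q("fingertip",(.497,.0178,.0835)); q("finger top",(.497,.0178,.15)); q("axis",(.5237,-.0218,.098))
for k in range(1,5):
    p=np.radians(147.7-30*k); q(f"lever {k}",(.5237+.05*np.cos(p),-.0218+.05*np.sin(p),.098)); q(f"bar {k}",(.5237+.063*np.cos(p),-.0218+.063*np.sin(p),.07))
for dx in(-.1,.1):
  for dy in(-.04,.04): q("body",(.497+dx,.0178+dy,.15))
E
```

```text
fingertip 382 350
finger top 388 250
axis 273 310
lever 1 386 340
bar 1 412 387
lever 2 352 382
bar 2 371 440
lever 3 295 405
bar 3 302 468
lever 4 232 402
bar 4 224 464
body 489 71
body 631 174
body 132 331
body 273 456
```

The black piece with the white line at crop (340,390) matches the projected lever at speed 2 (352,382), and the vial hasn't moved. On to 3 and 4.

{"name": "step_arm", "arguments": {
  "increments": [
    {"tx": 1.8,"ty": 1.05,"tz": 0,"ax": 0,"ay": 0,"az": -2.5,"claw": -1},
    {"tx": 1.8,"ty": 1.05,"tz": 0,"ax": 0,"ay": 0,"az": -2.5,"claw": -1},
    {"tx": 1.8,"ty": 0.95,"tz": 0,"ax": 0,"ay": 0,"az": -2.5,"claw": -1},
    {"tx": 1.8,"ty": 0.95,"tz": 0,"ax": 0,"ay": 0,"az": -2.5,"claw": -1},
    {"tx": 1.95,"ty": 0.75,"tz": 0,"ax": 0,"ay": 0,"az": -2.5,"claw": -1},
    {"tx": 1.95,"ty": 0.75,"tz": 0,"ax": 0,"ay": 0,"az": -2.5,"claw": -1},
    {"tx": 1.95,"ty": 0.6,"tz": 0,"ax": 0,"ay": 0,"az": -2.5,"claw": -1},
    {"tx": 1.95,"ty": 0.6,"tz": 0,"ax": 0,"ay": 0,"az": -2.5,"claw": -1},
    {"tx": 2.0,"ty": 0.4,"tz": 0,"ax": 0,"ay": 0,"az": -2.5,"claw": -1},
    {"tx": 2.0,"ty": 0.4,"tz": 0,"ax": 0,"ay": 0,"az": -2.5,"claw": -1},
    {"tx": 2.05,"ty": 0.25,"tz": 0,"ax": 0,"ay": 0,"az": -2.5,"claw": -1},
    {"tx": 2.05,"ty": 0.25,"tz": 0,"ax": 0,"ay": 0,"az": -2.5,"claw": -1}
  ]
}}

```text
time_s: 5.8
tcp_pos: [0.52, 0.0257, 0.1025]
eef_rot: [180.0, -0.0, -122.4]
contact_force: [0.4, -0.2, -0.5]
gripper_width: 0.0006
```

{"name": "step_arm", "arguments": {
  "increments": [
    {"tx": 2.1,"ty": 0.05,"tz": 0,"ax": 0,"ay": 0,"az": -2.5,"claw": -1},
    {"tx": 2.1,"ty": 0.05,"tz": 0,"ax": 0,"ay": 0,"az": -2.5,"claw": -1},
    {"tx": 2.05,"ty": -0.1,"tz": 0,"ax": 0,"ay": 0,"az": -2.5,"claw": -1},
    {"tx": 2.05,"ty": -0.1,"tz": 0,"ax": 0,"ay": 0,"az": -2.5,"claw": -1},
    {"tx": 2.0,"ty": -0.35,"tz": 0,"ax": 0,"ay": 0,"az": -2.5,"claw": -1},
    {"tx": 2.0,"ty": -0.35,"tz": 0,"ax": 0,"ay": 0,"az": -2.5,"claw": -1},
    {"tx": 2.0,"ty": -0.45,"tz": 0,"ax": 0,"ay": 0,"az": -2.5,"claw": -1},
    {"tx": 2.0,"ty": -0.45,"tz": 0,"ax": 0,"ay": 0,"az": -2.5,"claw": -1},
    {"tx": 2.0,"ty": -0.65,"tz": 0,"ax": 0,"ay": 0,"az": -2.5,"claw": -1},
    {"tx": 2.0,"ty": -0.65,"tz": 0,"ax": 0,"ay": 0,"az": -2.5,"claw": -1},
    {"tx": 1.85,"ty": -0.8,"tz": 0,"ax": 0,"ay": 0,"az": -2.5,"claw": -1},
    {"tx": 1.85,"ty": -0.8,"tz": 0,"ax": 0,"ay": 0,"az": -2.5,"claw": -1}
  ]
}}

```text
time_s: 7.0
tcp_pos: [0.544, 0.021, 0.1025]
eef_rot: [180.0, -0.0, -152.4]
contact_force: [-0.2, -0.1, 0.3]
gripper_width: 0.0002
```

```bash
python3 look.py a3
```

```text
scene 233 126
top 274 172
[0.5441 0.021  0.1025] [ 1.79998992e+02 -1.15516731e-02 -1.52314158e+02] [-0.45082272 -0.27669074 -0.74714385] 7.1
```

View pics/a3.png

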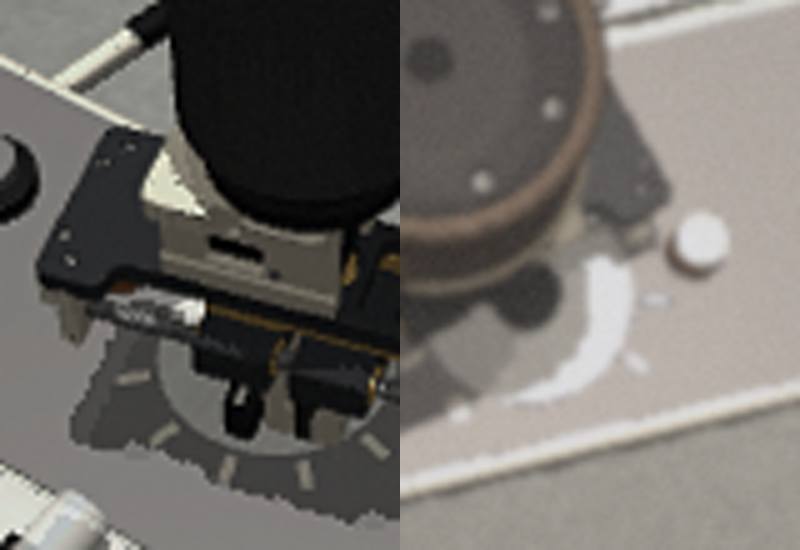

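Lever is at 4, seen at crop (240,410) against 232,402 predicted. A nub at the gripper's end, crop (70,320), will swing over the vial, so I'll check its height first.

```bash
python3 - <<'E'
from plant import optics
from h import *
c=optics.capture("scene")
for v in range(300,350,5): 
    X=pt(c,233+72/5,126+v/5); print(v,np.round(X,3))
c=optics.capture("top"); v,u=np.mgrid[190:262,320:350]; print(np.round(pt(c,334,220),3))
E
```

```text
300 [ 0.616 -0.031  0.179]
305 [ 0.617 -0.031  0.176]
310 [ 0.616 -0.032  0.171]
315 [ 0.617 -0.032  0.169]
320 [ 0.617 -0.032  0.165]
325 [ 0.618 -0.031  0.164]
330 [ 0.617 -0.033  0.159]
335 [ 0.617 -0.033  0.155]
340 [ 0.618 -0.033  0.153]
345 [ 0.586 -0.083  0.071]
[ 0.543 -0.102  0.121]
```

The nub's bottom is at 0.152 m and the vial top at 0.121 m, so it clears by 30 mm. On to 5, then up to 5.8.

{"name": "step_arm", "arguments": {
  "increments": [
    {"tx": 1.85,"ty": -1.0,"tz": 0,"ax": 0,"ay": 0,"az": -2.5,"claw": -1},
    {"tx": 1.85,"ty": -1.0,"tz": 0,"ax": 0,"ay": 0,"az": -2.5,"claw": -1},
    {"tx": 1.7,"ty": -1.15,"tz": 0,"ax": 0,"ay": 0,"az": -2.5,"claw": -1},
    {"tx": 1.7,"ty": -1.15,"tz": 0,"ax": 0,"ay": 0,"az": -2.5,"claw": -1},
    {"tx": 1.6,"ty": -1.25,"tz": 0,"ax": 0,"ay": 0,"az": -2.5,"claw": -1},
    {"tx": 1.6,"ty": -1.25,"tz": 0,"ax": 0,"ay": 0,"az": -2.5,"claw": -1},
    {"tx": 1.5,"ty": -1.45,"tz": 0,"ax": 0,"ay": 0,"az": -2.5,"claw": -1},
    {"tx": 1.5,"ty": -1.45,"tz": 0,"ax": 0,"ay": 0,"az": -2.5,"claw": -1},
    {"tx": 1.35,"ty": -1.5,"tz": 0,"ax": 0,"ay": 0,"az": -2.5,"claw": -1},
    {"tx": 1.35,"ty": -1.5,"tz": 0,"ax": 0,"ay": 0,"az": -2.5,"claw": -1},
    {"tx": 1.25,"ty": -1.65,"tz": 0,"ax": 0,"ay": 0,"az": -2.5,"claw": -1},
    {"tx": 1.25,"ty": -1.65,"tz": 0,"ax": 0,"ay": 0,"az": -2.5,"claw": -1}
  ]
}}

```text
time_s: 8.4
tcp_pos: [0.5625, 0.0051, 0.1025]
eef_rot: [-180.0, -0.0, 177.7]
contact_force: [-1.1, 0.0, 0.3]
gripper_width: 0.0006
```

{"name": "step_arm", "arguments": {
  "increments": [
    {"tx": 1.05,"ty": -1.8,"tz": 0,"ax": 0,"ay": 0,"az": -2.5,"claw": -1},
    {"tx": 1.05,"ty": -1.8,"tz": 0,"ax": 0,"ay": 0,"az": -2.5,"claw": -1},
    {"tx": 0.95,"ty": -1.8,"tz": 0,"ax": 0,"ay": 0,"az": -2.5,"claw": -1},
    {"tx": 0.95,"ty": -1.8,"tz": 0,"ax": 0,"ay": 0,"az": -2.5,"claw": -1},
    {"tx": 0.75,"ty": -1.95,"tz": 0,"ax": 0,"ay": 0,"az": -2.5,"claw": -1},
    {"tx": 0.75,"ty": -1.95,"tz": 0,"ax": 0,"ay": 0,"az": -2.5,"claw": -1},
    {"tx": 0.6,"ty": -1.95,"tz": 0,"ax": 0,"ay": 0,"az": -2.5,"claw": -1},
    {"tx": 0.6,"ty": -1.95,"tz": 0,"ax": 0,"ay": 0,"az": -2.5,"claw": -1},
    {"tx": 0.4,"ty": -2.0,"tz": 0,"ax": 0,"ay": 0,"az": -2.5,"claw": -1},
    {"tx": 0.4,"ty": -2.0,"tz": 0,"ax": 0,"ay": 0,"az": -2.5,"claw": -1},
    {"tx": 0,"ty": 0,"tz": 0,"ax": 0,"ay": 0,"az": 0,"claw": -1}
  ]
}}

```text
time_s: 9.5
tcp_pos: [0.57, -0.014, 0.1025]
eef_rot: [-180.0, -0.0, 152.7]
contact_force: [0.7, -0.4, -0.3]
gripper_width: 0.0004
```

```bash
python3 look.py a4
```

```text
scene 233 126
top 274 172
[ 0.57   -0.0139  0.1025] [-1.79992744e+02 -6.23302991e-03  1.52777556e+02] [-0.28008973 -0.1076297   0.51736735] 9.6
```

View pics/a4.png

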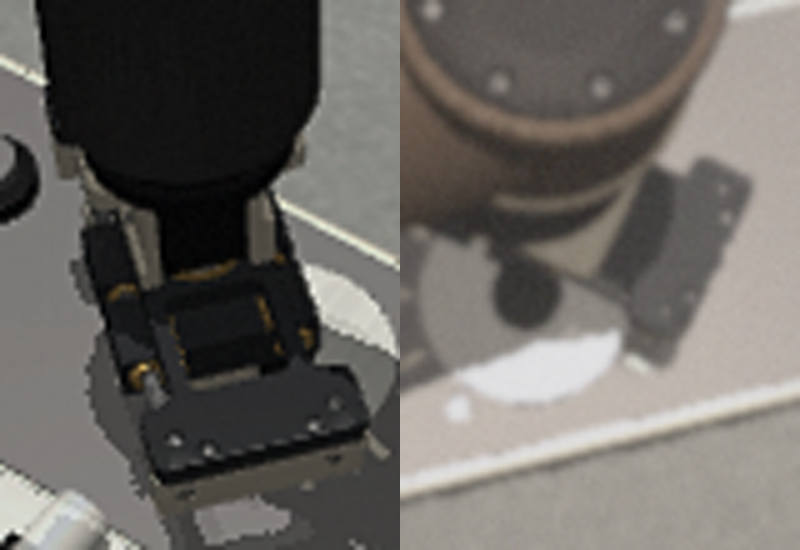

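The lever is hidden behind the gripper here. I'll retreat, lift and move toward start, turning so a single fingertip can press, then check the dial.

{"name": "step_arm", "arguments": {
  "increments": [
    {"tx": 2.3,"ty": 4.4,"tz": 0,"ax": 0,"ay": 0,"az": 0,"claw": -1},
    {"tx": 2.3,"ty": 4.3,"tz": 0,"ax": 0,"ay": 0,"az": 0,"claw": -1},
    {"tx": 2.4,"ty": 4.3,"tz": 0,"ax": 0,"ay": 0,"az": 0,"claw": -1},
    {"tx": 0,"ty": 0,"tz": 0,"ax": 0,"ay": 0,"az": 0,"claw": -1},
    {"tx": 0,"ty": 0,"tz": 35,"ax": 0,"ay": 0,"az": 0,"claw": -1},
    {"tx": 0,"ty": 0,"tz": 35,"ax": 0,"ay": 0,"az": 0,"claw": -1},
    {"tx": 0,"ty": 0,"tz": 35,"ax": 0,"ay": 0,"az": 0,"claw": -1},
    {"tx": 0,"ty": 0,"tz": 35,"ax": 0,"ay": 0,"az": 0,"claw": -1}
  ]
}}

```text
time_s: 10.4
tcp_pos: [0.5769, -0.0009, 0.244]
eef_rot: [-180.0, -0.0, 152.7]
contact_force: [-0.2, -0.3, 0.3]
gripper_width: 0.0004
```

{"name": "step_arm", "arguments": {
  "increments": [
    {"tx": -6.5,"ty": -23.7,"tz": 0,"ax": 0,"ay": 0,"az": -6.25,"claw": 0},
    {"tx": -6.5,"ty": -23.7,"tz": 0,"ax": 0,"ay": 0,"az": -6.25,"claw": 0},
    {"tx": -6.5,"ty": -23.7,"tz": 0,"ax": 0,"ay": 0,"az": -6.25,"claw": 0},
    {"tx": -6.5,"ty": -23.7,"tz": 0,"ax": 0,"ay": 0,"az": -6.25,"claw": 0},
    {"tx": -6.5,"ty": -23.6,"tz": 0,"ax": 0,"ay": 0,"az": -6.25,"claw": 0},
    {"tx": -6.5,"ty": -23.6,"tz": 0,"ax": 0,"ay": 0,"az": -6.25,"claw": 0},
    {"tx": -6.5,"ty": -23.6,"tz": 0,"ax": 0,"ay": 0,"az": -6.25,"claw": 0},
    {"tx": -6.5,"ty": -23.6,"tz": 0,"ax": 0,"ay": 0,"az": -6.25,"claw": 0},
    {"tx": 0,"ty": 0,"tz": 0,"ax": 0,"ay": 0,"az": 0,"claw": 0},
    {"tx": 0,"ty": 0,"tz": 0,"ax": 0,"ay": 0,"az": 0,"claw": 0}
  ]
}}

```text
time_s: 11.4
tcp_pos: [0.5249, -0.1905, 0.2425]
eef_rot: [-180.0, -0.0, 102.7]
contact_force: [1.0, 0.6, 0.2]
gripper_width: 0.0441
```

```bash
python3 look.py a5
```

```text
scene 233 126
top 274 172
[ 0.5252 -0.1897  0.2425] [-1.79999545e+02 -7.95805203e-03  1.02744483e+02] [ 0.63730614  0.45461627 -0.66534395] 11.5
```

View pics/a5.png

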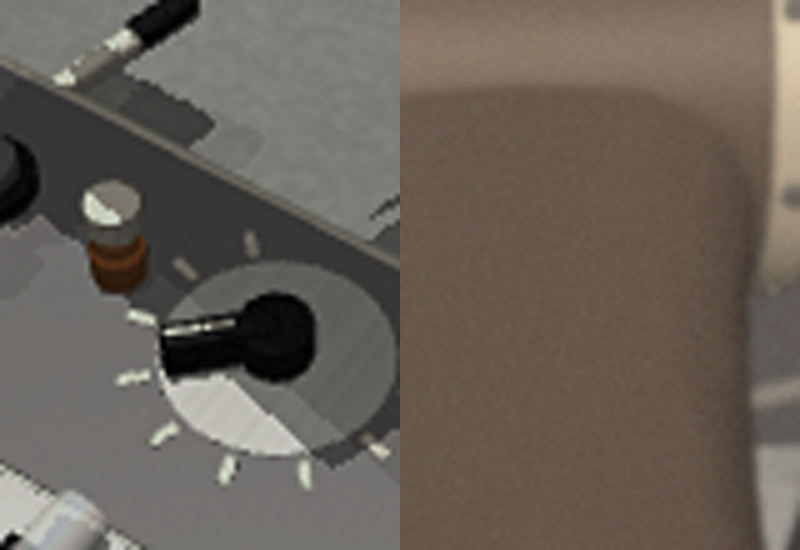

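```bash
python3 - <<'E'
from h import *
c=dict(np.load("scene0.npz"))
A=ray(c,233+165/5,126+330/5,.098);B=ray(c,233+235/5,126+322/5,.098); d=A-B
a=np.degrees(np.arctan2(d[1],d[0])); print(A,B,a,"k",(147.7-a)/30)
S=np.array([.5237,-.0218,.098]); d=A-S; a=np.degrees(np.arctan2(d[1],d[0])); print("tip-axis",a,(147.7-a)/30,np.hypot(*d[:2]))
# end face middle line edges of lever: tip corners at top
for k in(5,6,7):
    p=np.radians(147.7-30*k); u,v=proj(c,S+.05*np.array([np.cos(p),np.sin(p),0])); print(k,(u-233)*5,(v-126)*5)
c=dict(np.load("top0.npz"))
X=np.array([[pt(c,u,v) for u in range(354,380)] for v in range(204,230)]).reshape(-1,3)
r=np.hypot(X[:,0]-.5555,X[:,1]+.1837)
for a in range(0,32,4): m=(r>=a)&(r<a+4); print(a,np.round(np.median(X[m,2]),4))
E
```

```text
[ 0.56382393 -0.04512859  0.098     ] [ 0.539654   -0.02796475  0.098     ] -35.37977457955365 k 6.102659152651787
tip-axis -30.17429203231027 5.929143067743675 0.046412849718181
5 181.0906732897149 372.97870258462126
6 155.86542069115723 328.1295539754325
7 162.39453358818082 279.8359656779694
0 0.0716
4 nan
8 nan
12 nan
16 nan
20 nan
24 nan
28 nan
  return _methods._mean(a, axis=axis, dtype=dtype,
  ret = ret.dtype.type(ret / rcount)
```

The selector is at 6: the line through the tip and axis gives k ≈ 5.93 and the white line gives 6.10, and the tip is where speed 6 predicts. The vial hasn't moved. Now lowering onto start.

{"name": "step_arm", "arguments": {
  "increments": [
    {"tx": 0,"ty": 0,"tz": -35,"ax": 0,"ay": 0,"az": 0,"claw": 0},
    {"tx": 0,"ty": 0,"tz": -35,"ax": 0,"ay": 0,"az": 0,"claw": 0},
    {"tx": 0,"ty": 0,"tz": -30,"ax": 0,"ay": 0,"az": 0,"claw": 0},
    {"tx": 0,"ty": 0,"tz": -15,"ax": 0,"ay": 0,"az": 0,"claw": 0},
    {"tx": 0,"ty": 0,"tz": -8,"ax": 0,"ay": 0,"az": 0,"claw": 0},
    {"tx": 0,"ty": 0,"tz": 0,"ax": 0,"ay": 0,"az": 0,"claw": 0}
  ]
}}

```text
time_s: 12.1
tcp_pos: [0.5249, -0.1895, 0.1188]
eef_rot: [-179.9, -0.0, 102.7]
contact_force: [0.4, 0.2, 1.3]
gripper_width: 0.044
```

```bash
python3 - <<'E'
from plant import r, optics
from h import *
c=optics.capture("scene"); u,v=map(int,proj(c,(.5555,-.1837,.09)))
cv2.imwrite("pics/b1.png",cv2.resize(c["image"][v-45:v+45,u-60:u+60],None,fx=6,fy=6,interpolation=2)); print(u-60,v-45)
for n,X in(("disc",(.5555,-.1837,.0915)),("tip",(.5555,-.184,.101))): p=proj(c,X); print(n,(p[0]-u+60)*6,(p[1]-v+45)*6)
E
```

```text
168 111
disc 363.7996766928981 271.43199820447137
tip 359.85959171609045 253.83327597754743
```

View pics/b1.png

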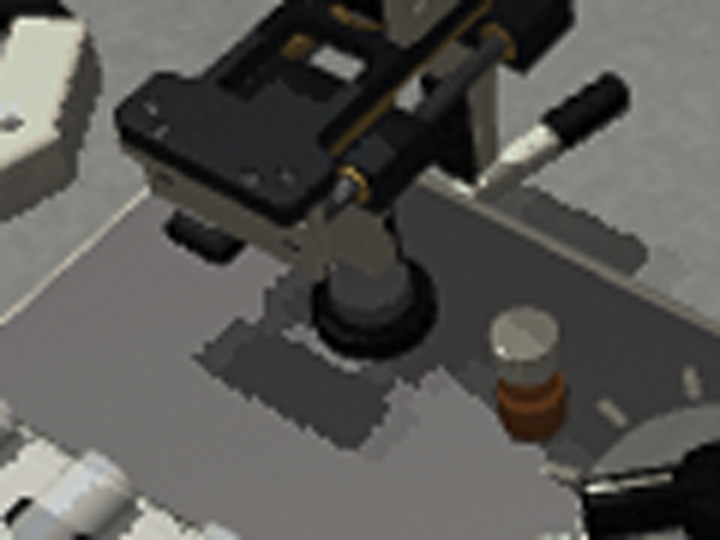

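The fingertip at (362,270) is over the grey disc, whose front shows at (370,295), and nothing else is near. Pressing in small steps.

{"name": "step_arm", "arguments": {
  "increments": [
    {"tx": 0,"ty": 0,"tz": -2,"ax": 0,"ay": 0,"az": 0,"claw": 0},
    {"tx": 0,"ty": 0,"tz": -2,"ax": 0,"ay": 0,"az": 0,"claw": 0},
    {"tx": 0,"ty": 0,"tz": -2,"ax": 0,"ay": 0,"az": 0,"claw": 0},
    {"tx": 0,"ty": 0,"tz": -1,"ax": 0,"ay": 0,"az": 0,"claw": 0},
    {"tx": 0,"ty": 0,"tz": 0,"ax": 0,"ay": 0,"az": 0,"claw": 0}
  ]
}}

```text
time_s: 12.65
tcp_pos: [0.525, -0.1902, 0.1126]
eef_rot: [-180.0, -0.0, 102.7]
contact_force: [-0.0, 0.0, 0.5]
gripper_width: 0.0439
```

{"name": "step_arm", "arguments": {
  "increments": [
    {"tx": 0,"ty": 0,"tz": -1,"ax": 0,"ay": 0,"az": 0,"claw": 0},
    {"tx": 0,"ty": 0,"tz": -1,"ax": 0,"ay": 0,"az": 0,"claw": 0},
    {"tx": 0,"ty": 0,"tz": 0,"ax": 0,"ay": 0,"az": 0,"claw": 0}
  ]
}}

```text
time_s: 12.95
tcp_pos: [0.5252, -0.1902, 0.1106]
eef_rot: [180.0, 0.0, 102.7]
contact_force: [-1.0, 0.2, 2.4]
gripper_width: 0.0437
```

{"name": "step_arm", "arguments": {
  "increments": [
    {"tx": 0,"ty": 0,"tz": -1,"ax": 0,"ay": 0,"az": 0,"claw": 0},
    {"tx": 0,"ty": 0,"tz": -1,"ax": 0,"ay": 0,"az": 0,"claw": 0},
    {"tx": 0,"ty": 0,"tz": 0,"ax": 0,"ay": 0,"az": 0,"claw": 0}
  ]
}}

```text
time_s: 13.25
tcp_pos: [0.5252, -0.1902, 0.1086]
eef_rot: [180.0, 0.0, 102.7]
contact_force: [-0.6, -0.2, 3.2]
gripper_width: 0.0438
```

{"name": "step_arm", "arguments": {
  "increments": [
    {"tx": 0,"ty": 0,"tz": -1,"ax": 0,"ay": 0,"az": 0,"claw": 0},
    {"tx": 0,"ty": 0,"tz": 0,"ax": 0,"ay": 0,"az": 0,"claw": 0}
  ]
}}

```text
time_s: 13.45
tcp_pos: [0.5252, -0.1902, 0.1076]
eef_rot: [180.0, 0.0, 102.7]
contact_force: [-0.3, 0.1, 3.4]
gripper_width: 0.0436
```

{"name": "step_arm", "arguments": {
  "increments": [
    {"tx": 0,"ty": 0,"tz": -1,"ax": 0,"ay": 0,"az": 0,"claw": 0},
    {"tx": 0,"ty": 0,"tz": 0,"ax": 0,"ay": 0,"az": 0,"claw": 0}
  ]
}}

```text
time_s: 13.65
tcp_pos: [0.5252, -0.1902, 0.1066]
eef_rot: [180.0, 0.0, 102.7]
contact_force: [-0.8, -0.1, 4.0]
gripper_width: 0.0439
```

{"name": "step_arm", "arguments": {
  "increments": [
    {"tx": 0,"ty": 0,"tz": -1,"ax": 0,"ay": 0,"az": 0,"claw": 0},
    {"tx": 0,"ty": 0,"tz": 0,"ax": 0,"ay": 0,"az": 0,"claw": 0}
  ]
}}

```text
time_s: 13.85
tcp_pos: [0.5252, -0.1902, 0.1056]
eef_rot: [180.0, 0.0, 102.7]
contact_force: [-0.4, 0.4, 4.5]
gripper_width: 0.0438
```

{"name": "step_arm", "arguments": {
  "increments": [
    {"tx": 0,"ty": 0,"tz": -0.5,"ax": 0,"ay": 0,"az": 0,"claw": 0},
    {"tx": 0,"ty": 0,"tz": 0,"ax": 0,"ay": 0,"az": 0,"claw": 0}
  ]
}}

```text
time_s: 14.05
tcp_pos: [0.5252, -0.1902, 0.1053]
eef_rot: [180.0, 0.0, 102.7]
contact_force: [-0.3, 0.2, 5.1]
gripper_width: 0.0436
```

{"name": "step_arm", "arguments": {
  "increments": [
    {"tx": 0,"ty": 0,"tz": -0.5,"ax": 0,"ay": 0,"az": 0,"claw": 0},
    {"tx": 0,"ty": 0,"tz": 0,"ax": 0,"ay": 0,"az": 0,"claw": 0}
  ]
}}

```text
time_s: 14.25
tcp_pos: [0.5252, -0.1902, 0.1052]
eef_rot: [180.0, 0.0, 102.7]
contact_force: [-2.4, 0.5, 9.0]
gripper_width: 0.0438
```

{"name": "step_arm", "arguments": {
  "increments": [
    {"tx": 0,"ty": 0,"tz": -0.5,"ax": 0,"ay": 0,"az": 0,"claw": 0},
    {"tx": 0,"ty": 0,"tz": 0,"ax": 0,"ay": 0,"az": 0,"claw": 0}
  ]
}}

```text
time_s: 14.45
tcp_pos: [0.5253, -0.1902, 0.1051]
eef_rot: [180.0, 0.0, 102.7]
contact_force: [-3.9, 1.1, 13.2]
gripper_width: 0.0437
```

TCP z stopped at 0.105 m, about 6 mm below first contact, and force is rising sharply, so the button is bottomed. Releasing and backing off.

{"name": "step_arm", "arguments": {
  "increments": [
    {"tx": 0,"ty": 0,"tz": 3,"ax": 0,"ay": 0,"az": 0,"claw": 0},
    {"tx": 0,"ty": 0,"tz": 3,"ax": 0,"ay": 0,"az": 0,"claw": 0},
    {"tx": 0,"ty": 0,"tz": 4,"ax": 0,"ay": 0,"az": 0,"claw": 0},
    {"tx": 0,"ty": 0,"tz": 10,"ax": 0,"ay": 0,"az": 0,"claw": 0},
    {"tx": 0,"ty": 0,"tz": 30,"ax": 0,"ay": 0,"az": 0,"claw": 0},
    {"tx": 0,"ty": 0,"tz": 40,"ax": 0,"ay": 0,"az": 0,"claw": 0},
    {"tx": 0,"ty": 0,"tz": 40,"ax": 0,"ay": 0,"az": 0,"claw": 0},
    {"tx": 0,"ty": 0,"tz": 10,"ax": 0,"ay": 0,"az": 0,"claw": 0}
  ]
}}

```text
time_s: 15.25
tcp_pos: [0.5269, -0.1905, 0.2493]
eef_rot: [179.6, 0.2, 102.7]
contact_force: [0.8, -0.7, -0.0]
gripper_width: 0.0442
```

{"name": "step_arm", "arguments": {
  "increments": [
    {"tx": -15,"ty": -35,"tz": 0,"ax": 0,"ay": 0,"az": 0,"claw": 0},
    {"tx": -15,"ty": -35,"tz": 0,"ax": 0,"ay": 0,"az": 0,"claw": 0},
    {"tx": -15,"ty": -35,"tz": 0,"ax": 0,"ay": 0,"az": 0,"claw": 0},
    {"tx": -15,"ty": -35,"tz": 0,"ax": 0,"ay": 0,"az": 0,"claw": 0},
    {"tx": -15,"ty": -35,"tz": 0,"ax": 0,"ay": 0,"az": 0,"claw": 0},
    {"tx": -15,"ty": -35,"tz": 0,"ax": 0,"ay": 0,"az": 0,"claw": 0},
    {"tx": -15,"ty": -35,"tz": 0,"ax": 0,"ay": 0,"az": 0,"claw": 0},
    {"tx": -15,"ty": -35,"tz": 0,"ax": 0,"ay": 0,"az": 0,"claw": 0},
    {"tx": -15,"ty": -35,"tz": 0,"ax": 0,"ay": 0,"az": 0,"claw": 0},
    {"tx": -15,"ty": -35,"tz": 0,"ax": 0,"ay": 0,"az": 0,"claw": 0},
    {"tx": 0,"ty": 0,"tz": 0,"ax": 0,"ay": 0,"az": 0,"claw": 0},
    {"tx": 0,"ty": 0,"tz": 0,"ax": 0,"ay": 0,"az": 0,"claw": 0}
  ]
}}

```text
time_s: 16.45
tcp_pos: [0.3742, -0.5405, 0.2432]
eef_rot: [-180.0, -0.1, 102.5]
contact_force: [-0.3, -0.1, -0.6]
gripper_width: 0.0442
```

```bash
python3 - <<'E'
from plant import r, optics
from h import *
c=optics.capture("top"); s=optics.capture("scene")
cv2.imwrite("pics/f.png",np.hstack([cv2.resize(c["image"][120:280,180:440],None,fx=1.54,fy=1.54*2,interpolation=2)[:, :],cv2.resize(s["image"][100:280,100:340],None,fx=1.6,fy=492/180,interpolation=2)]))
for n,u,v in(("start",366,216),("stop",398,209),("vial",334,221)): print(n,np.round(pt(c,u,v),4))
print(r.get_state()["time_s"],r.get_state()["contact_force"])
E
```

```text
Traceback (most recent call last):
ValueError: all the input array dimensions except for the concatenation axis must match exactly, but along dimension 0, the array at index 0 has size 493 and the array at index 1 has size 492
```

```bash
python3 - <<'E'
from plant import r, optics
from h import *
c=optics.capture("top"); c0=dict(np.load("top0.npz"))
cv2.imwrite("pics/f.png",cv2.resize(c["image"][120:300,180:440],None,fx=3,fy=3,interpolation=2))
for n,u,v in(("start",366,216),("stop",398,209),("vial",334,221)): print(n,np.round(pt(c0,u,v),4),np.round(pt(c,u,v),4))
print(r.get_state()["time_s"],r.get_state()["contact_force"])
E
```

```text
start [ 0.5546 -0.1826  0.0918] [ 0.5546 -0.1826  0.0918]
stop [ 0.5705 -0.2611  0.0875] [ 0.571  -0.262   0.0846]
vial [ 0.5408 -0.1022  0.1203] [ 0.541  -0.1024  0.1187]
16.6 [ 0.23368472 -0.41151631  0.6648738 ]
```

View pics/f.png

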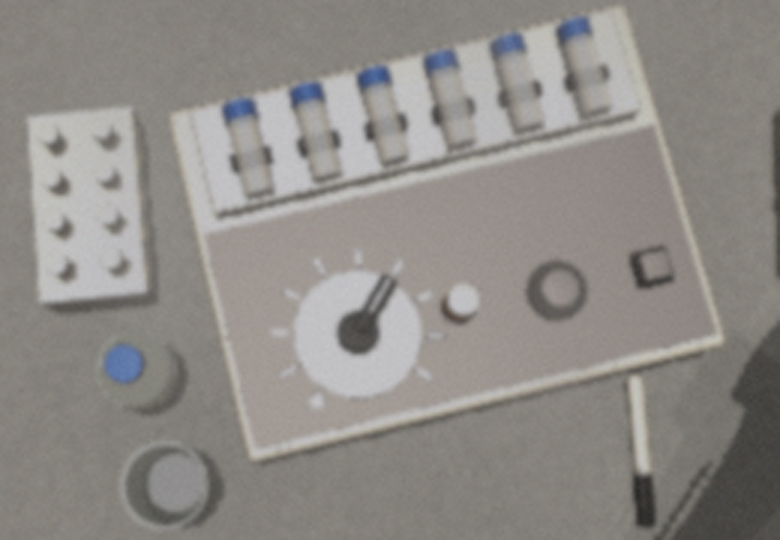

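The top view shows the lever at (385,280), pointing at the sixth bar (397,267). Start is back up, and the vial, rack, bottle, beaker and marker are where they were.

```bash
python3 -c "
from plant import r
print(r.close_job())"
```

```text
the job is handed in; nothing more can be done
None
```

I pushed the selector clockwise with the closed fingertips from speed 1 to speed 6. Only then did I press the start button fully with one fingertip and release it. The job was handed in at about 17 s of the allowed 58 s.

**Selector:** the last top view shows the lever pointing at the sixth bar from the off dot. Before the press, two measurements from the scene camera gave 5.93 and 6.10.

**Start button:** the finger stopped about 6 mm below first contact. The force was about 5 N there and rose to 13 N against the stop. Afterwards the depth reading was 0.0918 m, the same as before.

**Surroundings:** no shift is visible in the vial, rack, bottle, beaker or marker. The pipettor was outside the last picture, so I did not check it at the end; the arm went nowhere near it at low height.

**Disagreement:** the depth readings on the stop key and the vial came out 2–3 mm lower than at the start. Both look unmoved in the picture and the arm went near neither, so I take this as camera noise.

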